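# Spin-test the centrifuge hubs and return the gritty one

## Robot

A 6-joint arm with a two-finger parallel gripper is mounted at the origin on the work surface. World frame = base frame: x ahead of the robot, y to its left, z up, the work surface at z = 0. Lengths are in m, angles in degrees, forces in N, time in s.
With the tool pointing down it reaches from about 0.375 to 0.9 m from the base axis. Payload 3.1 kg.
Tool frame: the origin (TCP) lies on the centre line of the jaws, within the pads' length; the fingertips stand 19 mm ahead of it and the grasp point (between the pads) is the TCP; z points along the fingers, y is the line along which they close (so a half turn about z gives the same grasp; the last joint's range is limited). The gripper opens to 85 mm and grips with 20 to 120 N. Pads are 22 mm wide; open, the fingers measure 114 mm over their backs; the gripper's body (76 mm by 85 mm) begins 54 mm behind the grasp point. The pads swing forward as they close: fully open they stand 13 mm farther back than shut.
Start: joints at [-10.227, 30.224, 82.088, -0, 67.689, -10.227], TCP at [0.625, 0, 0.223] pointing down, gripper open.
Joint ranges: [-176.69, 176.69], [-43.24, 126.21], [12.49, 139.97], [-82, 262], [0, 151.66], [-163.58, 163.58]. Speed limits (degrees/s): [159.86, 159.86, 180, 180, 180, 180].

## Interface

Orientations are given as [roll, pitch, yaw] about the fixed x, y, z axes, in that order (R = Rz(yaw) Ry(pitch) Rx(roll)).
In Python, from workcell import robot gives the robot as it stands. The module is installed in compiled form; this text tells all that it offers.
- The arm moves only by the shell command python3 -m handwheel 'ROWS' [FORCE]. ROWS is a JSON object of lists of equal length, an entry for each row: "dp": the shift along the tool's x, y, z in m, a list of three; "twist": the turn, a rotation vector about the tool's x, y, z in degrees, a list of three; "gripper": the finger opening in m, from 0 to 0.0854. A call has 1 to 8 rows; each row is the pose to reach, as a shift and turn from the pose commanded when the call began, along the tool's axes at that moment; what a row does not reach only later rows make up. A row lasts 1/10 s, in which the tool goes at most 50 mm and 8.59 degrees, less where a joint would pass 70% of its speed; a pose out of reach is approached as far as the arm can. A call with a gripper value outside its range is refused whole. The fingers move at their own pace and stop on an object; FORCE is the grip in N (left out, the last holds). Time passes only in rows, so rows that repeat a pose let the fingers close. It gives the time, the measured TCP pose, the force, the opening and the grip force at its end, in the units of the state.
- robot.read_state(): the state, without advancing time (a new reading comes with each control period).
- robot.capture(name): name is "scene" or "side" or "wrist"; returns the picture (400x640x3 uint8, red, green, blue); there is no depth.
- robot.camera_info(name): a dict with "camera_matrix" (3x3 intrinsics, pixels), "D" ([k1, k2, p1, p2, k3] as OpenCV has them; the pictures are not rectified), "R" (3x3) and "t" (3): a world point X has camera coordinates R X + t; the wrist camera has in their place "T_tool_cam" (4x4, takes a point from camera to tool coordinates, whose origin is the TCP and whose axes are the flange's). Camera axes: x right, y down, z forward; pixel columns grow to the right and rows downward; lengths in m; the calibration is good to about 2 mm. A picture is of the moment at which its call begins: read the wrist's pose just before it. camera_info takes no time and is no camera call.
- robot.hand_in(): hands the job in; it is judged then, once.
The state is a dict: "time": time; "qpos": joint angles; "dq": joint speeds; "joint_efforts": joint torques, N m; "position": TCP position; "eef_rot": TCP orientation; "contact_force": force on the tool from outside, world axes, zero at the start; "wrist_torque": the same for the moment, N m; "grip_width": opening from 0.0 (shut) to 1.0 (fully open); "grip_force": force on a finger pad.
Only numpy, scipy, OpenCV 4.12 (cv2) and the standard library are available. Lean on these libraries where they do the work, as an engineer would, in place of code of your own. Each camera call takes 0.05 s, during which the arm holds its last target. There are 200 camera calls.

## Task

One of the three centrifuge hubs in the blue rack has a gritty bearing. Find it by feel, turning the rotors by their orange pins with a light finger push: give both sound ones at least a third of a turn, but never force the one that drags (stay below 12 N). Then lift the gritty hub out by its block and set it down gently, upright, in the red tray, leaving the two sound hubs seated in the rack and everything else undisturbed.

Things in the scene. Friction and masses are not known exactly. Their poses are not given: they have to be found in the camera images.
- hub_a: one of three hub cartridges that look the same: a grey square block 56 x 56 mm, 46 mm tall, 0.55 to 0.77 kg in all, standing loose in a square pocket of the rack, 28 mm of it above the rack. Origin: centre of its underside; z up, x and y square to its sides, x as the rack's x. Take it by two facing sides of the block. Which one is gritty changes and cannot be seen
- rotor_a: aluminium rotor on hub_a: a flat disc 52 mm across, 6 mm thick, with an upright orange pin 8 mm across, 22 mm tall, 21 mm from the axis along the rotor's +x. Origin: on its vertical axis, underside of the disc, 48 mm above the block's underside. Turn it by pushing the pin sideways with closed fingers; over 12 N of finger on rotor or pin scores the bearing. Not for lifting
- pin_a (a point): centre of the top of the orange pin of rotor_a, 28 mm above the disc's underside. At the pin a sound bearing takes under 0.5 N and coasts on a little after a brisk push; the gritty one drags with about 3 to 6 N and, if pushed on, catches hard at about 1 rad: stop once the drag is felt
- turn_a (a joint): angle of rotor_a on its block, rad, counter-clockwise from above; 0 is the pin towards the block's +x; starts between -0.4 and 0.4. A sound rotor turns either way without end and the angle goes on counting: bring it beyond 1.6 or -1.6. The gritty one catches at about 1 rad either way
- hub_b: one of three hub cartridges that look the same: a grey square block 56 x 56 mm, 46 mm tall, 0.55 to 0.77 kg in all, standing loose in a square pocket of the rack, 28 mm of it above the rack. Origin: centre of its underside; z up, x and y square to its sides, x as the rack's x. Take it by two facing sides of the block. Which one is gritty changes and cannot be seen
- rotor_b: aluminium rotor on hub_b: a flat disc 52 mm across, 6 mm thick, with an upright orange pin 8 mm across, 22 mm tall, 21 mm from the axis along the rotor's +x. Origin: on its vertical axis, underside of the disc, 48 mm above the block's underside. Turn it by pushing the pin sideways with closed fingers; over 12 N of finger on rotor or pin scores the bearing. Not for lifting
- pin_b (a point): centre of the top of the orange pin of rotor_b, 28 mm above the disc's underside. At the pin a sound bearing takes under 0.5 N and coasts on a little after a brisk push; the gritty one drags with about 3 to 6 N and, if pushed on, catches hard at about 1 rad: stop once the drag is felt
- turn_b (a joint): angle of rotor_b on its block, rad, counter-clockwise from above; 0 is the pin towards the block's +x; starts between -0.4 and 0.4. A sound rotor turns either way without end and the angle goes on counting: bring it beyond 1.6 or -1.6. The gritty one catches at about 1 rad either way
- hub_c: one of three hub cartridges that look the same: a grey square block 56 x 56 mm, 46 mm tall, 0.55 to 0.77 kg in all, standing loose in a square pocket of the rack, 28 mm of it above the rack. Origin: centre of its underside; z up, x and y square to its sides, x as the rack's x. Take it by two facing sides of the block. Which one is gritty changes and cannot be seen
- rotor_c: aluminium rotor on hub_c: a flat disc 52 mm across, 6 mm thick, with an upright orange pin 8 mm across, 22 mm tall, 21 mm from the axis along the rotor's +x. Origin: on its vertical axis, underside of the disc, 48 mm above the block's underside. Turn it by pushing the pin sideways with closed fingers; over 12 N of finger on rotor or pin scores the bearing. Not for lifting
- pin_c (a point): centre of the top of the orange pin of rotor_c, 28 mm above the disc's underside. At the pin a sound bearing takes under 0.5 N and coasts on a little after a brisk push; the gritty one drags with about 3 to 6 N and, if pushed on, catches hard at about 1 rad: stop once the drag is felt
- turn_c (a joint): angle of rotor_c on its block, rad, counter-clockwise from above; 0 is the pin towards the block's +x; starts between -0.4 and 0.4. A sound rotor turns either way without end and the angle goes on counting: bring it beyond 1.6 or -1.6. The gritty one catches at about 1 rad either way
- rack: blue service rack screwed to the bench, 90 x 300 x 24 mm, origin at the centre of its underside, long side along its y; three square pockets at y = -100, 0 and +100 mm, 18 mm deep (floor 6 mm above the bench), with about 1 mm play each side of a block
- tray: shallow red return tray, fixed, 130 x 130 mm outside, 22 mm tall, walls 4 mm and floor 4 mm thick, origin at the centre of its underside, sides along its x and y
- pump_bottle: bystander, not to be disturbed: clear pump bottle 68 mm across, 170 mm tall; origin as it rests at or near the centre of its underside
- spray_bottle: bystander, not to be disturbed: white bottle with red cap, 72 mm across, 190 mm tall; origin as it rests at or near the centre of its underside
- jar: bystander, not to be disturbed: amber jar 56 mm across, 60 mm tall; origin as it rests at or near the centre of its underside
- screwdriver: bystander, not to be disturbed: screwdriver lying down; origin as it rests at or near the centre of its underside
- wrench: bystander, not to be disturbed: wrench lying down; origin as it rests at or near the centre of its underside
- spare_ring: bystander, not to be disturbed: steel ring 40 mm across, 9 mm tall; origin as it rests at or near the centre of its underside
- dish: bystander, not to be disturbed: glass dish 90 mm across, 18 mm tall; origin as it rests at or near the centre of its underside
There are look-alikes about, which are no part of the job. There is more than one size of the tray; the job needs the largest.

How it is judged (in metres and radians):
On the way, in this order (a step that is already met when the one before it is completed fails the run):
1. both sound rotors are turned (angle beyond 1.6 rad either way), the gritty hub (its rotor is the one with a standing contact force from inside) still in its pocket (((contact force between rotor_a and anything else above 2 N and (value of joint turn_b above 1.6 rad or value of joint turn_b below -1.6 rad) and (value of joint turn_c above 1.6 rad or value of joint turn_c below -1.6 rad) and distance of hub_a from where it was at the start of the episode below 0.008 m) or (contact force between rotor_b and anything else above 2 N and (value of joint turn_a above 1.6 rad or value of joint turn_a below -1.6 rad) and (value of joint turn_c above 1.6 rad or value of joint turn_c below -1.6 rad) and distance of hub_b from where it was at the start of the episode below 0.008 m) or (contact force between rotor_c and anything else above 2 N and (value of joint turn_a above 1.6 rad or value of joint turn_a below -1.6 rad) and (value of joint turn_b above 1.6 rad or value of joint turn_b below -1.6 rad) and distance of hub_c from where it was at the start of the episode below 0.008 m))), for 0.1 s.
2. the gritty hub is lifted clear of the rack (((contact force between rotor_a and anything else above 2 N and z of hub_a in the frame of rack above 0.03 m) or (contact force between rotor_b and anything else above 2 N and z of hub_b in the frame of rack above 0.03 m) or (contact force between rotor_c and anything else above 2 N and z of hub_c in the frame of rack above 0.03 m))), for 0.1 s.
At the end, for the whole second after the job is handed in: the gritty hub stands released, upright (within 0.08 rad) and at rest flat on the floor of the red tray (centre within 40 mm of the tray's along each side); both sound hubs are seated upright in their own pockets (within 6 mm of where they were) (((contact force between rotor_a and anything else above 2 N and x of hub_a in the frame of tray between -0.04 and 0.04 m and y of hub_a in the frame of tray between -0.04 and 0.04 m and z of hub_a in the frame of tray below 0.007 m and angle between each of hub_a, hub_b, hub_c's own z axis and vertical below 0.08 rad and linear speed of hub_a below 0.02 m/s and distance of each of hub_b, hub_c from where it was at the start of the episode below 0.006 m) or (contact force between rotor_b and anything else above 2 N and x of hub_b in the frame of tray between -0.04 and 0.04 m and y of hub_b in the frame of tray between -0.04 and 0.04 m and z of hub_b in the frame of tray below 0.007 m and angle between each of hub_b, hub_a, hub_c's own z axis and vertical below 0.08 rad and linear speed of hub_b below 0.02 m/s and distance of each of hub_a, hub_c from where it was at the start of the episode below 0.006 m) or (contact force between rotor_c and anything else above 2 N and x of hub_c in the frame of tray between -0.04 and 0.04 m and y of hub_c in the frame of tray between -0.04 and 0.04 m and z of hub_c in the frame of tray below 0.007 m and angle between each of hub_c, hub_a, hub_b's own z axis and vertical below 0.08 rad and linear speed of hub_c below 0.02 m/s and distance of each of hub_a, hub_b from where it was at the start of the episode below 0.006 m))); the robot touches nothing.
It fails at once if a finger presses on a rotor or its pin with more than 12 N (contact force between the fingers and rotor_a above 12 N or contact force between the fingers and rotor_b above 12 N or contact force between the fingers and rotor_c above 12 N).
It fails at once if a hub is let fall (moving faster than 0.5 m/s out of the fingers, a fall of some 13 mm) ((contact force between the fingers and hub_a below 0.1 N and linear speed of hub_a above 0.5 m/s) or (contact force between the fingers and hub_b below 0.1 N and linear speed of hub_b above 0.5 m/s) or (contact force between the fingers and hub_c below 0.1 N and linear speed of hub_c above 0.5 m/s)).
It fails at once if a bystander is moved by more than 20 mm (distance of any of pump_bottle, spray_bottle, jar, screwdriver, wrench, spare_ring, dish from where it was at the start of the episode above 0.02 m).
It also fails if it takes over 72 s, if anything falls off the work surface, if the arm or the gripper's body presses on something with over 40 N, if the wrist force passes 120 N, or if a joint passes its speed limit or range.

## Working session

There is one attempt and no reset: what is moved stays moved. The work goes in short steps, Python scripts to look and compute and a shell command to move; the robot and the scene stay as the last step left them, time stands still between calls to the robot, and variables do not carry over. Pictures are saved under pics/ and viewed, at most 10 in all, crops included, and the job is handed in when it is done.

```bash
mkdir -p pics; cat > h.py <<'E'
import numpy as np, cv2
from scipy.spatial.transform import Rotation as Ro
from workcell import robot
def cap(n,f):
    s=robot.read_state(); im=robot.capture(n); cv2.imwrite('pics/'+f,im[:,:,::-1]); return s,im
def ray(n,uv,s=None):
    c=robot.camera_info(n); K=np.array(c['camera_matrix']);D=np.array(c['D'])
    p=cv2.undistortPoints(np.array([[uv]],float),K,D)[0,0]; d=np.array([p[0],p[1],1])
    if n=='wrist':
        T=np.array(c['T_tool_cam']); R=Ro.from_euler('xyz',s['eef_rot'],degrees=True).as_matrix()
        return R@T[:3,3]+np.array(s['position']), R@T[:3,:3]@d
    R=np.array(c['R']);t=np.array(c['t']); return -R.T@t, R.T@d
def at(n,uv,z,s=None):
    o,d=ray(n,uv,s); return o+d*(z-o[2])/d[2]
E
python3 - <<'E'
from h import *
for n in('scene','side','wrist'):
    s,_=cap(n,n+'0.png')
print(s); print(robot.camera_info('wrist'))
E
```

```text
{'time': 0.1, 'qpos': array([-1.02287410e+01,  3.02732324e+01,  8.21463390e+01, -5.44652036e-04,
        6.76896703e+01, -1.02276042e+01]), 'dq': array([-0.03334042, -0.05263521, -0.22313045,  0.06386326, -0.0151562 ,
        0.08175627]), 'joint_efforts': array([ 4.33945943e-04, -4.43301880e+01, -1.78587180e+01, -2.04061280e-04,
        3.88642526e-03,  1.10165692e-05]), 'position': array([6.24367297e-01, 1.25155388e-04, 2.22550872e-01]), 'eef_rot': array([-1.79892405e+02, -1.89013428e-02,  8.99990527e+01]), 'contact_force': array([ 0.94285403,  0.12743298, -0.28475103]), 'wrist_torque': array([-0.04805187,  0.01087804,  0.02693066]), 'grip_force': 0.0, 'grip_width': 1.0012830959882455}
{'camera_matrix': array([[293.31207954,   0.        , 319.40226091],
       [  0.        , 293.31207954, 206.06615951],
       [  0.        ,   0.        ,   1.        ]]), 'D': array([-0.02141365,  0.        ,  0.        ,  0.        ,  0.        ]), 'T_tool_cam': array([[ 6.80105331e-04, -9.57820752e-01, -2.87365524e-01,
         7.24219069e-02],
       [ 9.99999543e-01,  8.44674428e-04, -4.48702661e-04,
        -1.09409787e-03],
       [ 6.72507030e-04, -2.87365087e-01,  9.57820888e-01,
        -1.49755911e-01],
       [ 0.00000000e+00,  0.00000000e+00,  0.00000000e+00,
         1.00000000e+00]])}
```

View pics/scene0.png

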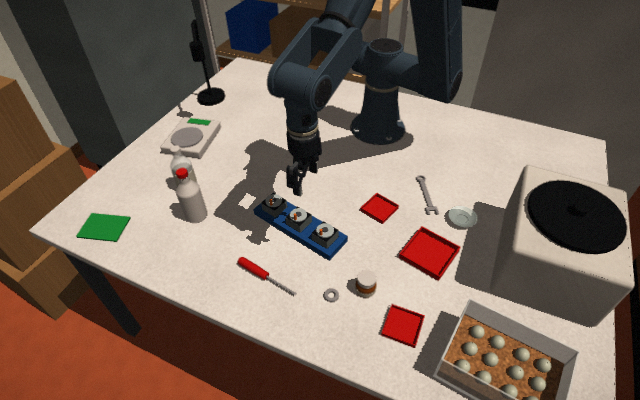

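View pics/wrist0.png

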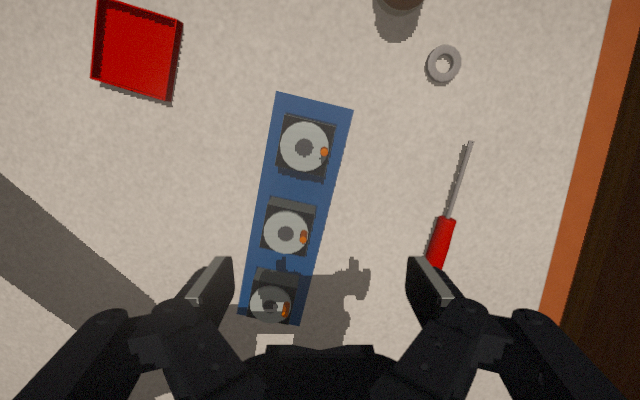

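View pics/side0.png

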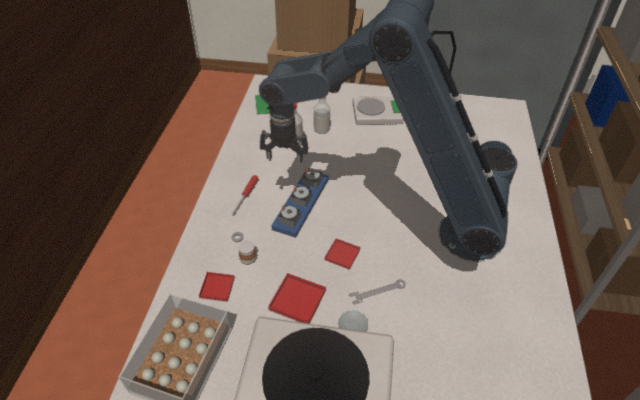

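Scene view: rack around (300,225). Red trays are at (380,208), (430,252) and (403,325); the one at (430,252) looks largest. The jar is at (366,284), ring (331,295), screwdriver (265,275), white bottle (190,195). The wrist view shows the rotors at (304,147), (286,233) and (270,303), with pins on their right sides.

```bash
python3 - <<'E'
from h import *
s=robot.read_state()
np.set_printoptions(precision=4,suppress=True)
c=[at('wrist',p,.024,s) for p in [(276,92),(353,109),(299,325),(238,314)]]
print('rack',np.array(c),np.mean(c,0))
for d,p in [((304,147),(325,151)),((286,233),(304,233)),((270,303),(286,306))]:
    a=at('wrist',d,.06,s);b=at('wrist',p,.082,s);print('disc',a,'pin',b,b-a)
for n,l in [('scene',[(380,208),(430,252),(403,325)]),('side',[(343,253),(298,298),(217,286)])]:
    for p in l: print(n,at(n,p,.01))
im=cv2.imread('pics/scene0.png')[185:355,350:480]
a=cv2.resize(im,None,fx=3,fy=3,interpolation=2)
b=cv2.resize(cv2.imread('pics/wrist0.png')[85:330,230:360],None,fx=2.08,fy=2.08,interpolation=2)[:510]
b=np.pad(b,((0,510-b.shape[0]),(0,0),(0,0)))
cv2.imwrite('pics/crop1.png',np.hstack([a,b]))
E
```

```text
rack [[ 0.5744  0.1008  0.024 ]
 [ 0.6607  0.0827  0.024 ]
 [ 0.594  -0.208   0.024 ]
 [ 0.5088 -0.19    0.024 ]] [ 0.5845 -0.0536  0.024 ]
disc [0.6067 0.0436 0.06  ] pin [0.6284 0.0418 0.082 ] [ 0.0217 -0.0018  0.022 ]
disc [ 0.5847 -0.0533  0.06  ] pin [ 0.6066 -0.0444  0.082 ] [0.0219 0.0089 0.022 ]
disc [ 0.5618 -0.1465  0.06  ] pin [ 0.5845 -0.1351  0.082 ] [0.0227 0.0115 0.022 ]
scene [0.4166 0.1521 0.01  ]
scene [0.5236 0.3418 0.01  ]
scene [0.7757 0.3368 0.01  ]
side [0.4117 0.1521 0.01  ]
side [0.5229 0.3412 0.01  ]
side [0.7727 0.3396 0.01  ]
```

View pics/crop1.png

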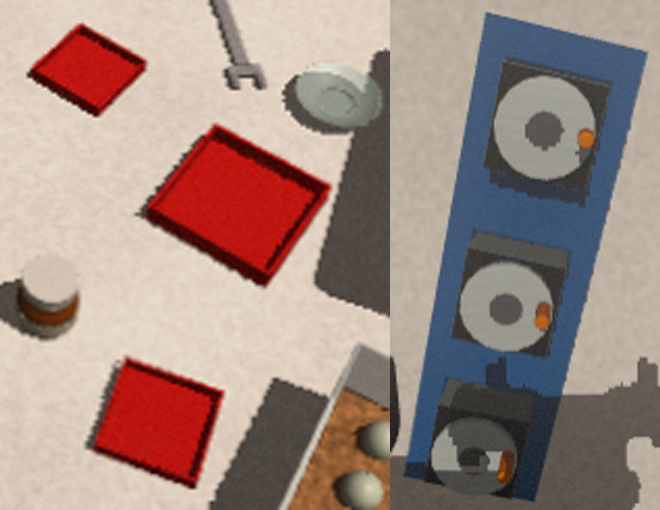

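Tray (430,252) is confirmed largest (crop corners (215,125), (330,187), (265,285), (148,210)). In the wrist crop the pin tops are at (586,139), (542,322) and (507,476). First I go beside the middle rotor with closed fingers.

```bash
python3 -m handwheel '{"dp":[[-0.04,-0.01,0.03],[-0.08,-0.018,0.06],[-0.08,-0.018,0.06],[-0.08,-0.018,0.06],[-0.08,-0.018,0.10],[-0.08,-0.018,0.10],[-0.08,-0.018,0.10]],"twist":[[0,0,0],[0,0,0],[0,0,0],[0,0,0],[0,0,0],[0,0,0],[0,0,0]],"gripper":[0,0,0,0,0,0,0]}' 30
python3 - <<'E'
from h import *
for p in [(195,220),(183,183),(366,293)]: print(at('scene',p,0))
s,im=cap('wrist','w1.png'); print(s['position'],s['contact_force'])
E
```

```text
time: 0.85
position: [0.607, -0.0788, 0.1238]
eef_rot: [-180.0, -0.0, 90.1]
contact_force: [0.7, 0.2, -0.3]
grip_width: 0.002
grip_force: 0.0
[ 6.92570479e-01 -3.69519216e-01  1.11022302e-16]
[ 0.56945958 -0.51300988  0.        ]
[7.20069930e-01 2.17265444e-01 1.11022302e-16]
[ 0.60703445 -0.0788488   0.12376673] [ 0.72508372  0.17477489 -0.34318976]
```

View pics/w1.png

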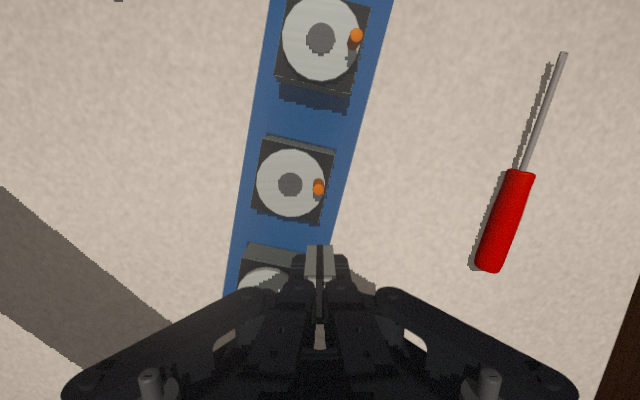

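The view shows the middle disc at (290,184) with its pin top at (318,189), the +y disc at (320,38) with its pin at (356,35), and the closed fingertips at (318,248).

```bash
python3 - <<'E'
from h import *
s=robot.read_state()
for d,p in [((320,38),(356,35)),((290,184),(318,188))]:
    a=at('wrist',d,.06,s);b=at('wrist',p,.082,s);print('disc',a,'pin',b,b-a)
E
```

```text
disc [0.606984   0.04378762 0.06      ] pin [0.62805707 0.04026374 0.082     ] [ 0.02107307 -0.00352388  0.022     ]
disc [ 0.58481668 -0.05404079  0.06      ] pin [ 0.60580404 -0.05191405  0.082     ] [0.02098736 0.00212674 0.022     ]
```

```bash
python3 -m handwheel '{"dp":[[0,0,0.018],[0,0,0.035],[0,0,0.035],[0.010,0,0.035],[0.014,0,0.035],[0.016,0,0.035],[0.018,0,0.035],[0.019,0,0.035]],"twist":[[0,0,0],[0,0,0],[0,0,0],[0,0,0],[0,0,0],[0,0,0],[0,0,0],[0,0,0]],"gripper":[0,0,0,0,0,0,0,0]}'
```

```text
time: 1.7
position: [0.6072, -0.0607, 0.0889]
eef_rot: [180.0, 0.0, 90.0]
contact_force: [-0.1, 0.0, 0.4]
grip_width: -0.001
grip_force: 0.0
```

```bash
python3 -m handwheel '{"dp":[[0.001,0,0],[0.002,0,0],[0.003,0,0],[0.004,0,0]],"twist":[[0,0,0],[0,0,0],[0,0,0],[0,0,0]],"gripper":[0,0,0,0]}'
python3 - <<'E'
from h import *
s,im=cap('wrist','w2.png'); print(s['position'],s['contact_force'],s['wrist_torque'])
E
```

```text
time: 2.1
position: [0.607, -0.057, 0.0884]
eef_rot: [-180.0, -0.0, 90.0]
contact_force: [-0.0, -1.0, -0.3]
grip_width: 0.001
grip_force: 0.0
[ 0.60695366 -0.05700178  0.08835552] [-0.03508772 -0.97343725 -0.26196835] [0.01422997 0.03733993 0.07784362]
```

View pics/w2.png

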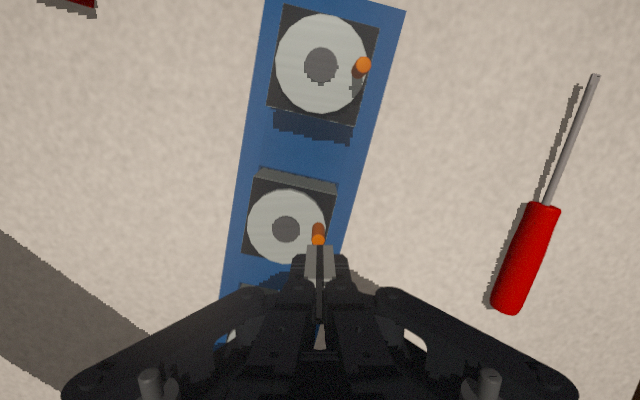

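Disc centre is at (286,228) and the pin top at (318,240), just at the fingertip (320,247).

```bash
python3 - <<'E'
from h import *
s=robot.read_state()
print(at('wrist',(286,228),.06,s),at('wrist',(318,240),.082,s), at('wrist',(318,224),.06,s))
E
python3 -m handwheel '{"dp":[[0.001,0,0],[0.002,0,0],[0.003,0,0]],"twist":[[0,0,0],[0,0,0],[0,0,0]],"gripper":[0,0,0]}'
```

```text
[ 0.5840874 -0.052721   0.06     ] [ 0.60496985 -0.05164565  0.082     ] [ 0.60485214 -0.049937    0.06      ]
time: 2.45
position: [0.607, -0.0539, 0.0884]
eef_rot: [-180.0, -0.0, 90.0]
contact_force: [-0.6, 0.0, -0.1]
grip_width: -0.002
grip_force: 0.0
```

```bash
cat >> h.py <<'E'
C=np.array([[.607,.0437],[.5847,-.0537],[.5624,-.151]])
def pins():
    s,im=cap('wrist','last.png'); hsv=cv2.cvtColor(im,cv2.COLOR_RGB2HSV)
    m=cv2.inRange(hsv,(8,150,60),(22,255,255)); n,_,st,ce=cv2.connectedComponentsWithStats(m)
    for i in range(1,n):
        if st[i,4]<15: continue
        p=at('wrist',ce[i],.073,s)[:2]; k=np.argmin(np.linalg.norm(C-p,axis=1)); d=p-C[k]
        if np.linalg.norm(d)<.04: print('hub',k+1,'px',ce[i].round(),'n',st[i,4],'r %.4f'%np.linalg.norm(d),'world ang %.1f'%np.degrees(np.arctan2(d[1],d[0])))
    print(np.round(s['position'],4),np.round(s['contact_force'],2))
E
python3 -c "
from h import *
pins()"
```

```text
hub 1 px [362.  71.] n 193 r 0.0212 world ang -4.4
hub 2 px [318. 236.] n 192 r 0.0204 world ang 9.8
[ 0.607  -0.0539  0.0884] [-0.56  0.04 -0.12]
```

```bash
python3 - <<'E'
import cv2
im=cv2.imread('pics/last.png')[190:330,220:420]; cv2.imwrite('pics/c3.png',cv2.resize(im,None,fx=4,fy=4,interpolation=2))
E
```

```text
(no output)
```

View pics/c3.png

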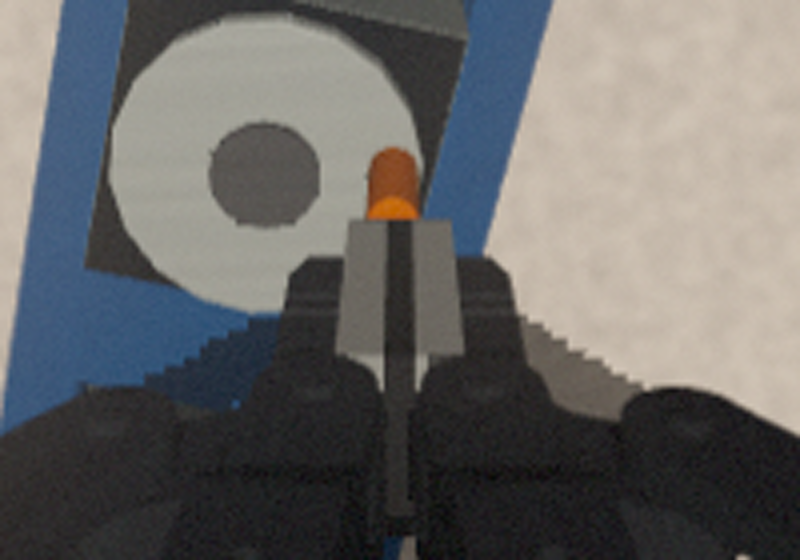

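```bash
python3 - <<'E'
from h import *
s=robot.read_state(); o,d=ray('wrist',(318,245),s)
for y in (-.0429,-.0464,-.05): print(y, o+d*(y-o[1])/d[1])
T=np.array(robot.camera_info('wrist')['T_tool_cam'])
E
```

```text
-0.0429 [ 0.605093   -0.0429      0.10150492]
-0.0464 [ 0.60504946 -0.0464      0.09373771]
-0.05 [ 0.60500467 -0.05        0.08574858]
```

```bash
python3 - <<'E'
from h import *
def det(f,pos):
    im=cv2.imread('pics/'+f); m=cv2.inRange(cv2.cvtColor(im,cv2.COLOR_BGR2HSV),(8,150,60),(22,255,255)); n,_,st,ce=cv2.connectedComponentsWithStats(m)
    s=dict(position=pos,eef_rot=[180,0,90])
    for i in range(1,n):
        if st[i,4]>15:
            p=at('wrist',ce[i],.073,s)[:2]; d=p-C
            for k in range(3):
                if np.linalg.norm(d[k])<.035: print(f,k+1,st[i],np.degrees(np.arctan2(d[k,1],d[k,0])).round(1))
det('w1.png',[.607,-.0788,.1238]);det('w2.png',[.607,-.057,.0884]);det('last.png',[.607,-.0539,.0884])
a=robot.capture('side')[150:240,235:345,::-1]; b=robot.capture('scene')[160:250,245:355,::-1]
cv2.imwrite('pics/c4.png',np.vstack([cv2.resize(x,None,fx=3.3*1.0,fy=3.3,interpolation=2) for x in(a,b)]))
for z in (.0694,.0884,.1):
  for n in('side','scene'):
    c=robot.camera_info(n); q,_=cv2.projectPoints(np.array([[.607,-.0539,z]]),cv2.Rodrigues(np.array(c['R']))[0],np.array(c['t']),np.array(c['camera_matrix']),np.array(c['D'])); q=q[0,0]
    off=(235,150) if n=='side' else (245,160); print(z,n,q,(q-off)*3.3+(0,0 if n=='side' else 297))
E
```

```text
w1.png 1 [350  28  13  14 142] -2.5
w1.png 2 [313 179  11  16 145] 3.6
w2.png 1 [355  57  16  16 202] -3.9
w2.png 2 [312 223  13  22 249] 5.1
last.png 1 [355  64  15  16 193] -4.5
last.png 2 [312 227  13  18 192] 9.7
0.0694 side [294.59835123 188.1172028 ] [196.67455905 125.78676924]
0.0694 scene [294.10200592 217.11007597] [162.03661953 485.46325071]
0.0884 side [294.45534602 184.15517224] [196.20264187 112.7120684 ]
0.0884 scene [293.69024005 212.77247609] [160.67779218 471.1491711 ]
0.1 side [294.36700352 181.7052933 ] [195.91111161 104.6274679 ]
0.1 scene [293.43438203 210.07473421] [159.83346071 462.24662288]
```

View pics/c4.png

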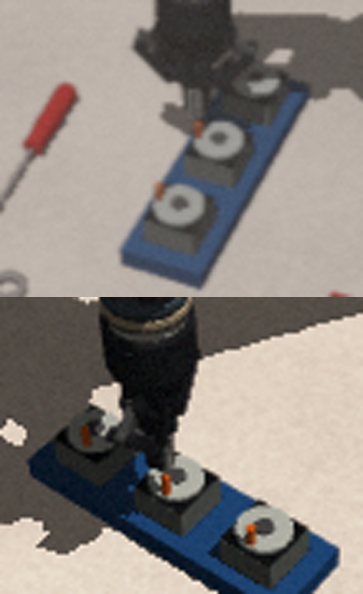

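Pin 2 has not moved, and the fingertip appears to be at or above its top rather than beside it. I'll check the hub's position independently from the fixed cameras before going lower.

```bash
python3 - <<'E'
from h import *
for n in('side','scene'):
    c=robot.camera_info(n); P=np.array([[.6054,-.0515,.082],[.5847,-.0537,.06],[.607,.0437,.06],[.5624,-.151,.06]])
    q,_=cv2.projectPoints(P,cv2.Rodrigues(np.array(c['R']))[0],np.array(c['t']),np.array(c['camera_matrix']),np.array(c['D'])); q=q[:,0]
    off=(235,150) if n=='side' else (245,160); print(n,((q-off)*3.3+(0,0 if n=='side' else 297)).round())
im=robot.capture('scene'); m=cv2.inRange(cv2.cvtColor(im,cv2.COLOR_RGB2HSV),(5,150,60),(22,255,255))
n,_,st,ce=cv2.connectedComponentsWithStats(m[160:250,245:355]); print(st[1:],ce[1:])
E
```

```text
side [[197. 119.]
 [218. 135.]
 [179. 200.]
 [254.  75.]]
scene [[164. 476.]
 [174. 476.]
 [262. 526.]
 [ 92. 428.]]
[[24 39  4  6 14]
 [49 54  3  6 18]
 [75 69  3  6 15]] [[25.5        41.57142857]
 [50.         56.5       ]
 [75.8        71.2       ]]
```

```bash
python3 -m handwheel '{"dp":[[-0.03,0,0],[-0.054,0,0],[-0.054,0,0],[-0.054,0,0.014],[-0.054,0,0.028],[-0.054,0,0.028]],"twist":[[0,0,0],[0,0,0],[0,0,0],[0,0,0],[0,0,0],[0,0,0]],"gripper":[0,0,0,0,0,0]}'
python3 -m handwheel '{"dp":[[0.005,0,0],[0.009,0,0],[0.012,0,0],[0.014,0,0],[0.016,0,0],[0.018,0,0]],"twist":[[0,0,0],[0,0,0],[0,0,0],[0,0,0],[0,0,0],[0,0,0]],"gripper":[0,0,0,0,0,0]}'
python3 -c "
from h import *
pins()"
```

```text
time: 3.25
position: [0.6045, -0.1062, 0.0573]
eef_rot: [-179.6, -0.1, 90.1]
contact_force: [0.2, 0.0, -0.1]
grip_width: -0.002
grip_force: 0.0
time: 3.85
position: [0.6071, -0.0898, 0.0607]
eef_rot: [180.0, 0.0, 90.0]
contact_force: [0.0, -0.2, -0.4]
grip_width: -0.002
grip_force: 0.0
hub 2 px [317. 194.] n 326 r 0.0201 world ang 3.5
[ 0.6071 -0.0898  0.0607] [ 0.01 -0.24 -0.36]
```

```bash
python3 -m handwheel '{"dp":[[0.008,0,0],[0.015,0,0],[0.019,0,0],[0.021,0,0],[0.023,0,0],[0.025,0,0],[0.026,0,0]],"twist":[[0,0,0],[0,0,0],[0,0,0],[0,0,0],[0,0,0],[0,0,0],[0,0,0]],"gripper":[0,0,0,0,0,0,0]}'
python3 -c "
from h import *
pins()"
```

```text
time: 4.6
position: [0.6074, -0.0649, 0.0606]
eef_rot: [179.9, 0.1, 90.0]
contact_force: [-0.3, -3.6, 0.4]
grip_width: -0.006
grip_force: 1.9
hub 1 px [373.  30.] n 316 r 0.0214 world ang -2.1
hub 2 px [317. 238.] n 375 r 0.0206 world ang 8.4
[ 0.6074 -0.0649  0.0606] [-0.34 -3.58  0.38]
```

Hub 2 drags at about 3.6 N, so it is the suspect and I stop there. Next is the +y hub.

```bash
python3 -m handwheel '{"dp":[[-0.012,0,0],[-0.012,0,-0.04],[-0.012,0,-0.04],[0.035,0.015,-0.04],[0.081,0.021,-0.04],[0.081,0.021,-0.04],[0.081,0.021,-0.02],[0.081,0.021,0.0]],"twist":[[0,0,0],[0,0,0],[0,0,0],[0,0,0],[0,0,0],[0,0,0],[0,0,0],[0,0,0]],"gripper":[0,0,0,0,0,0,0,0]}'
python3 -m handwheel '{"dp":[[0,0,0],[0.005,0,0],[0.009,0,0],[0.012,0,0],[0.014,0,0],[0.016,0,0]],"twist":[[0,0,0],[0,0,0],[0,0,0],[0,0,0],[0,0,0],[0,0,0]],"gripper":[0,0,0,0,0,0]}'
python3 -c "
from h import *
pins()"
```

```text
time: 5.45
position: [0.6283, 0.0169, 0.0604]
eef_rot: [179.9, 0.0, 90.0]
contact_force: [-0.3, -0.3, 0.1]
grip_width: -0.001
grip_force: 0.0
time: 6.05
position: [0.6283, 0.0333, 0.061]
eef_rot: [179.9, 0.0, 90.0]
contact_force: [-0.3, 0.4, -0.3]
grip_width: 0.003
grip_force: 0.0
hub 1 px [319. 237.] n 373 r 0.0206 world ang 11.5
[0.6283 0.0333 0.061 ] [-0.26  0.43 -0.31]
```

```bash
python3 - <<'E'
import numpy as np
r=np.array([.021,-.0105])
for f in range(8,65,8):
    a=np.radians(f); d=np.array([[np.cos(a),-np.sin(a)],[np.sin(a),np.cos(a)]])@r-r; print(f,'dp',[round(d[1],4),round(d[0],4),0])
E
```

```text
8 dp [np.float64(0.003), np.float64(0.0013), 0]
16 dp [np.float64(0.0062), np.float64(0.0021), 0]
24 dp [np.float64(0.0094), np.float64(0.0025), 0]
32 dp [np.float64(0.0127), np.float64(0.0024), 0]
40 dp [np.float64(0.016), np.float64(0.0018), 0]
48 dp [np.float64(0.0191), np.float64(0.0009), 0]
56 dp [np.float64(0.022), np.float64(-0.0006), 0]
64 dp [np.float64(0.0248), np.float64(-0.0024), 0]
```

```bash
python3 -m handwheel '{"dp":[[0.003,0.0013,0],[0.0062,0.0021,0],[0.0094,0.0025,0],[0.0127,0.0024,0],[0.016,0.0018,0],[0.0191,0.0009,0],[0.022,-0.0006,0],[0.0248,-0.0024,0]],"twist":[[0,0,-8],[0,0,-16],[0,0,-24],[0,0,-32],[0,0,-40],[0,0,-48],[0,0,-56],[0,0,-64]],"gripper":[0,0,0,0,0,0,0,0]}'
python3 -c "
from h import *
pins();print(robot.read_state()['qpos'],robot.read_state()['eef_rot'])"
```

```text
time: 6.9
position: [0.6257, 0.058, 0.0605]
eef_rot: [180.0, 0.0, 154.3]
contact_force: [-0.7, 0.1, 0.1]
grip_width: -0.001
grip_force: 0.0
hub 1 px [321. 239.] n 336 r 0.0214 world ang 77.4
hub 2 px [129. 310.] n 545 r 0.0201 world ang 10.4
hub 3 px [  1. 326.] n 36 r 0.0318 world ang 53.6
[0.6257 0.058  0.0605] [-0.66  0.14  0.06]
[-4.84806808e+00  4.24641091e+01  8.84767884e+01  1.45657478e-02
  4.90862121e+01 -6.94116674e+01] [ 1.79999233e+02 -2.92481038e-02  1.54554057e+02]
```

```bash
python3 -m handwheel '{"dp":[[0.003,0.0013,0],[0.0062,0.0021,0],[0.0094,0.0025,0],[0.0094,0.0025,0]],"twist":[[0,0,-8],[0,0,-16],[0,0,-24],[0,0,-24]],"gripper":[0,0,0,0]}'
python3 -c "
from h import *
pins()"
```

```text
time: 7.35
position: [0.6179, 0.0644, 0.0604]
eef_rot: [180.0, -0.0, 177.9]
contact_force: [0.6, -0.2, 0.6]
grip_width: -0.0
grip_force: 0.0
hub 1 px [319. 237.] n 330 r 0.0216 world ang 106.5
hub 2 px [ 98. 250.] n 605 r 0.0198 world ang 9.7
[0.6179 0.0644 0.0604] [ 0.62 -0.18  0.62]
```

```bash
python3 -m handwheel '{"dp":[[-0.012,0,0],[-0.012,0,-0.03],[-0.012,0,-0.045],[0,-0.04,-0.045],[0.01,-0.08,-0.045],[0.02,-0.12,-0.045],[0.026,-0.16,-0.045],[0.026,-0.2,-0.045]],"twist":[[0,0,0],[0,0,0],[0,0,8],[0,0,16],[0,0,24],[0,0,32],[0,0,40],[0,0,48]],"gripper":[0,0,0,0,0,0,0,0]}'
python3 -c "
from h import *
s=robot.read_state();R=Ro.from_euler('xyz',[180,0,130],degrees=True).as_matrix();print(s['position'],s['eef_rot'],R.T@(np.array([.5834,-.178,.105])-s['position']))"
```

```text
time: 8.2
position: [0.5842, -0.1362, 0.1055]
eef_rot: [-180.0, -0.0, 129.4]
contact_force: [0.6, 0.2, 0.6]
grip_width: -0.001
grip_force: 0.0
[ 0.58421436 -0.13620945  0.10554499] [-1.79977249e+02 -4.10118153e-02  1.29413701e+02] [-0.03148996 -0.02748629  0.00054499]
```

```bash
python3 -m handwheel '{"dp":[[-0.015,-0.013,0],[-0.0315,-0.0275,0],[-0.0315,-0.0275,0],[-0.0315,-0.0275,0],[-0.0315,-0.0275,0],[-0.0315,-0.0275,0]],"twist":[[0,0,8],[0,0,16],[0,0,24],[0,0,32],[0,0,40],[0,0,40]],"gripper":[0,0,0,0,0,0]}'
python3 -c "
from h import *
pins()"
```

```text
time: 8.8
position: [0.5845, -0.177, 0.1055]
eef_rot: [180.0, 0.0, 89.8]
contact_force: [0.5, -0.5, -0.9]
grip_width: 0.004
grip_force: 0.0
hub 2 px [360.  13.] n 186 r 0.0216 world ang 11.5
hub 3 px [317. 188.] n 177 r 0.0197 world ang 11.0
[ 0.5845 -0.177   0.1055] [ 0.55 -0.48 -0.91]
```

```bash
python3 -m handwheel '{"dp":[[0,0,0.025],[0,0,0.045],[0,0,0.045],[0.008,0,0.045],[0.014,0,0.045],[0.017,0,0.045],[0.019,0,0.045],[0.021,0,0.045]],"twist":[[0,0,0],[0,0,0],[0,0,0],[0,0,0],[0,0,0],[0,0,0],[0,0,0],[0,0,0]],"gripper":[0,0,0,0,0,0,0,0]}'
python3 -c "
from h import *
pins()"
```

```text
time: 9.65
position: [0.5848, -0.1554, 0.0611]
eef_rot: [179.9, 0.0, 90.0]
contact_force: [0.1, -0.2, -0.3]
grip_width: -0.006
grip_force: 0.0
hub 2 px [373.  37.] n 315 r 0.0218 world ang 10.4
hub 3 px [310. 234.] n 371 r 0.0202 world ang 35.7
[ 0.5848 -0.1554  0.0611] [ 0.15 -0.24 -0.34]
```

```bash
python3 - <<'E'
import numpy as np
r=np.array([.022,-.0045])
print([[round(float(x),4) for x in (d[1],d[0])] for f in range(8,65,8) for a in [np.radians(f)] for d in [np.array([[np.cos(a),-np.sin(a)],[np.sin(a),np.cos(a)]])@r-r]])
E
```

```text
[[0.0031, 0.0004], [0.0062, 0.0004], [0.0093, -0.0001], [0.0123, -0.001], [0.0152, -0.0023], [0.0178, -0.0039], [0.0202, -0.006], [0.0223, -0.0083]]
```

```bash
python3 -m handwheel '{"dp":[[0.0031,0.0004,0],[0.0062,0.0004,0],[0.0093,-0.0001,0],[0.0123,-0.001,0],[0.0152,-0.0023,0],[0.0178,-0.0039,0],[0.0202,-0.006,0],[0.0223,-0.0083,0]],"twist":[[0,0,-8],[0,0,-16],[0,0,-24],[0,0,-32],[0,0,-40],[0,0,-48],[0,0,-56],[0,0,-64]],"gripper":[0,0,0,0,0,0,0,0]}'
python3 -c "
from h import *
pins()"
```

```text
time: 10.5
position: [0.5762, -0.1333, 0.0606]
eef_rot: [-180.0, 0.0, 154.3]
contact_force: [-0.6, -0.0, -0.5]
grip_width: -0.005
grip_force: 0.0
hub 3 px [315. 238.] n 378 r 0.0215 world ang 95.5
hub 2 px [487. 248.] n 541 r 0.0191 world ang 4.5
[ 0.5762 -0.1333  0.0606] [-0.59 -0.04 -0.49]
```

Both sound rotors are past 1.8 rad, so hub 2 (middle) is the gritty one. Now I lift, turn to the rack's heading and open above hub 2.

```bash
python3 -m handwheel '{"dp":[[-0.012,0,0],[-0.012,0,-0.04],[0,0.02,-0.08],[0.02,0.05,-0.09],[0.0273,0.0753,-0.09],[0.0273,0.0753,-0.09],[0.0273,0.0753,-0.09],[0.0273,0.0753,-0.09]],"twist":[[0,0,0],[0,0,0],[0,0,8],[0,0,16],[0,0,24],[0,0,32],[0,0,40],[0,0,48]],"gripper":[0,0,0,0.075,0.075,0.075,0.075,0.075]}'
python3 -m handwheel '{"dp":[[0,0,0],[0,0,0],[0,0,0],[0,0,0],[0,0,0],[0,0,0]],"twist":[[0,0,8],[0,0,16],[0,0,24],[0,0,29],[0,0,29],[0,0,29]],"gripper":[0.075,0.075,0.075,0.075,0.075,0.075]}'
python3 - <<'E'
from h import *
pins(); print(robot.read_state()['eef_rot'])
E
```

```text
time: 11.35
position: [0.5847, -0.0533, 0.1507]
eef_rot: [180.0, 0.0, 105.6]
contact_force: [-0.4, 0.5, 0.1]
grip_width: 0.846
grip_force: 0.0
time: 11.95
position: [0.5847, -0.0538, 0.1505]
eef_rot: [180.0, 0.0, 77.0]
contact_force: [-0.1, 0.2, -0.1]
grip_width: 0.879
grip_force: 0.0
hub 1 px [304.  47.] n 107 r 0.0229 world ang 107.1
hub 2 px [345. 203.] n 122 r 0.0204 world ang 5.2
hub 3 px [310. 296.] n 147 r 0.0221 world ang 101.8
[ 0.5847 -0.0538  0.1505] [-0.06  0.21 -0.07]
[ 1.79995510e+02 -5.66936480e-04  7.70317663e+01]
```

View pics/last.png

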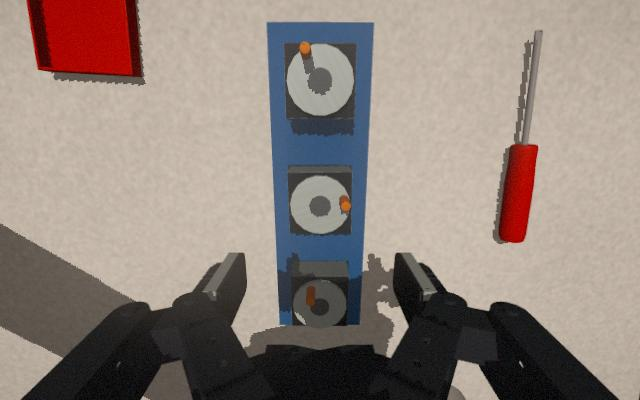

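Rack and jaws are aligned: rack edges at columns 267–373, hub 2 centred at (320,205), open fingertips at (245,254) and (393,254). By scale those tips stand about 14 mm behind the reported TCP, so I go lower than nominal, in stages.

```bash
python3 -m handwheel '{"dp":[[0,0,0.04],[0,0,0.08],[0,0,0.1],[0,0,0.1],[0,0,0.105]],"twist":[[0,0,0],[0,0,0],[0,0,0],[0,0,0],[0,0,0]],"gripper":[0.075,0.075,0.075,0.075,0.075]}'
python3 -m handwheel '{"dp":[[0,0,0.005],[0,0,0.01],[0,0,0.015],[0,0,0.019],[0,0,0.022],[0,0,0.022]],"twist":[[0,0,0],[0,0,0],[0,0,0],[0,0,0],[0,0,0],[0,0,0]],"gripper":[0.075,0.075,0.075,0.075,0.075,0.075]}'
python3 -c "
from h import *
pins()
im=cv2.imread('pics/last.png'); cv2.imwrite('pics/g.png',im[100:400,120:520])
a=cv2.resize(robot.capture('side')[140:240,235:345,::-1],None,fx=4,fy=4,interpolation=2);b=cv2.resize(im[150:350,170:470],(600,400));cv2.imwrite('pics/c5.png',cv2.resize(np.hstack([a[:,:440],b]),(800,308)))
"
```

```text
time: 12.5
position: [0.5855, -0.0539, 0.0459]
eef_rot: [179.9, 0.0, 77.0]
contact_force: [0.7, 0.5, 0.5]
grip_width: 0.88
grip_force: 0.0
time: 13.1
position: [0.5843, -0.0535, 0.023]
eef_rot: [-180.0, -0.0, 77.0]
contact_force: [-0.8, 0.1, 0.7]
grip_width: 0.88
grip_force: 0.0
hub 2 px [372. 293.] n 851 r 0.0204 world ang 6.8
[ 0.5843 -0.0535  0.023 ] [-0.78  0.09  0.72]
```

View pics/c5.png

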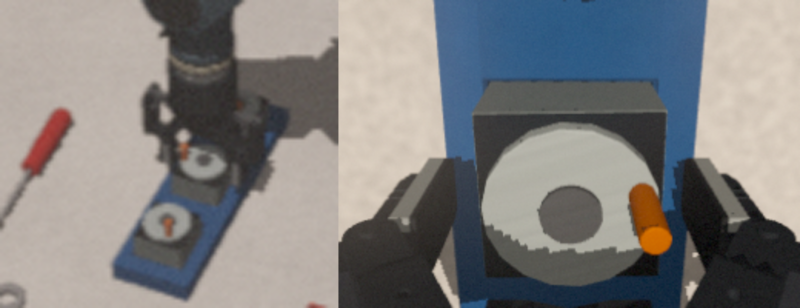

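Fingertips flank block 2 with the disc and pin clear between them and no contact felt. I close slightly lower.

```bash
python3 -m handwheel '{"dp":[[0,0,0.003],[0,0,0.003],[0,0,0.003],[0,0,0.003],[0,0,0.003],[0,0,0.003],[0,0,0.003]],"twist":[[0,0,0],[0,0,0],[0,0,0],[0,0,0],[0,0,0],[0,0,0],[0,0,0]],"gripper":[0.064,0.058,0.052,0.05,0.05,0.05,0.05]}' 60
```

```text
time: 13.9
position: [0.5848, -0.0537, 0.0207]
eef_rot: [180.0, 0.0, 77.0]
contact_force: [-1.6, -0.4, 3.9]
grip_width: 0.64
grip_force: 66.3
```

```bash
python3 -m handwheel '{"dp":[[0,0,-0.002],[0,0,-0.005],[0,0,-0.01],[0,0,-0.015],[0,0,-0.02],[0,0,-0.03],[0,0,-0.04],[0,0,-0.05]],"twist":[[0,0,0],[0,0,0],[0,0,0],[0,0,0],[0,0,0],[0,0,0],[0,0,0],[0,0,0]],"gripper":[0.05,0.05,0.05,0.05,0.05,0.05,0.05,0.05]}'
python3 - <<'E'
from h import *
pins()
for n,l in [('scene',0),('side',0)]:
    im=robot.capture(n); hsv=cv2.cvtColor(im,cv2.COLOR_RGB2HSV); m=cv2.inRange(hsv,(0,150,60),(6,255,255))|cv2.inRange(hsv,(174,150,60),(180,255,255))
    k,lab,st,ce=cv2.connectedComponentsWithStats(m)
    for i in range(1,k):
        if st[i,4]>700:
            p=cv2.boxPoints(cv2.minAreaRect(np.argwhere(lab==i)[:,::-1].astype(np.float32)))
            if n=='scene' and not(400<ce[i][0]<460 and 225<ce[i][1]<280): continue
            h=cv2.approxPolyDP(cv2.convexHull(np.argwhere(lab==i)[:,::-1].astype(np.int32)),5,True)[:,0]
            print(n,st[i,4],ce[i].round(1)); print(np.array([at(n,q,.02)[:2] for q in h.astype(float)]).round(4).tolist())
E
```

```text
time: 14.7
position: [0.5843, -0.0535, 0.0715]
eef_rot: [-180.0, 0.0, 77.0]
contact_force: [0.6, -0.5, -5.9]
grip_width: 0.642
grip_force: 65.1
hub 1 px [296.   6.] n 233 r 0.0232 world ang 107.1
hub 2 px [372. 296.] n 894 r 0.0396 world ang -55.8
[ 0.5843 -0.0535  0.0715] [ 0.58 -0.48 -5.86]
scene 1831 [429.  252.4]
[[0.4765, 0.4146], [0.6125, 0.385], [0.5842, 0.2655], [0.4503, 0.2936]]
side 1586 [297.3 298.7]
[[0.4512, 0.3004], [0.4795, 0.4183], [0.5954, 0.3942], [0.5675, 0.2678]]
```

Lifted: weight about 6 N and the width held. Tray centre is about (0.525, 0.342), yaw about -12°, the same as the rack. I carry it over.

```bash
python3 -m handwheel '{"dp":[[0,0,-0.025],[0,0,-0.05],[0,0,-0.065],[0.02,-0.008,-0.065],[0.05,-0.02,-0.065],[0.085,-0.034,-0.065],[0.12,-0.047,-0.065],[0.155,-0.061,-0.065]],"twist":[[0,0,0],[0,0,0],[0,0,0],[0,0,0],[0,0,0],[0,0,0],[0,0,0],[0,0,0]],"gripper":[0.05,0.05,0.05,0.05,0.05,0.05,0.05,0.05]}'
python3 -m handwheel '{"dp":[[0.035,-0.014,0],[0.07,-0.028,0],[0.105,-0.042,0],[0.14,-0.056,0],[0.17,-0.068,0],[0.195,-0.077,0],[0.21,-0.083,0],[0.217,-0.086,0]],"twist":[[0,0,0],[0,0,0],[0,0,0],[0,0,0],[0,0,0],[0,0,0],[0,0,0],[0,0,0]],"gripper":[0.05,0.05,0.05,0.05,0.05,0.05,0.05,0.05]}'
python3 - <<'E'
from h import *
s,im=cap('wrist','tray.png'); print(s['position'],s['contact_force'],s['grip_width'])
hsv=cv2.cvtColor(im,cv2.COLOR_RGB2HSV); m=cv2.inRange(hsv,(0,150,60),(6,255,255))|cv2.inRange(hsv,(174,150,60),(180,255,255))
k,lab,st,ce=cv2.connectedComponentsWithStats(m)
for i in range(1,k):
    if st[i,4]>1500:
        h=cv2.approxPolyDP(cv2.convexHull(np.argwhere(lab==i)[:,::-1].astype(np.int32)),6,True)[:,0]
        print(st[i],h.tolist(),np.array([at('wrist',q,.022,s)[:2] for q in h.astype(float)]).round(3).tolist())
E
```

```text
time: 15.65
position: [0.5592, 0.1123, 0.135]
eef_rot: [-179.9, 0.0, 77.0]
contact_force: [0.3, 0.2, -6.6]
grip_width: 0.641
grip_force: 67.4
time: 16.45
position: [0.5242, 0.343, 0.1349]
eef_rot: [-179.9, 0.0, 77.1]
contact_force: [0.4, -1.4, -6.4]
grip_width: 0.64
grip_force: 67.3
[0.52417105 0.34298965 0.134883  ] [ 0.37739565 -1.3563014  -6.38174535] 0.6401728999667489
[ 527   87  108  116 9893] [[634, 87], [630, 180], [531, 198], [527, 111]] [[0.807, 0.381], [0.81, 0.297], [0.717, 0.3], [0.715, 0.38]]
[ 250  130  147  118 9083] [[396, 134], [386, 247], [254, 224], [250, 131]] [[0.601, 0.386], [0.576, 0.282], [0.457, 0.333], [0.478, 0.417]]
```

Tray rim measured from the wrist gives a centre of (0.525, 0.338), within 5 mm of the tool. Lowering.

```bash
python3 -m handwheel '{"dp":[[0,0,0.025],[0,0,0.05],[0,0,0.075],[0,0,0.092],[0,0,0.102],[0,0,0.108],[0,0,0.11],[0,0,0.11]],"twist":[[0,0,0],[0,0,0],[0,0,0],[0,0,0],[0,0,0],[0,0,0],[0,0,0],[0,0,0]],"gripper":[0.05,0.05,0.05,0.05,0.05,0.05,0.05,0.05]}'
python3 -m handwheel '{"dp":[[0,0,0.001],[0,0,0.002],[0,0,0.003],[0,0,0.004],[0,0,0.005]],"twist":[[0,0,0],[0,0,0],[0,0,0],[0,0,0],[0,0,0]],"gripper":[0.05,0.05,0.05,0.05,0.05]}'
```

```text
time: 17.3
position: [0.5257, 0.3418, 0.0259]
eef_rot: [180.0, -0.0, 77.0]
contact_force: [0.1, -0.1, -6.9]
grip_width: 0.641
grip_force: 67.1
time: 17.8
position: [0.5251, 0.342, 0.0205]
eef_rot: [180.0, -0.0, 77.0]
contact_force: [-0.8, 0.7, -6.1]
grip_width: 0.644
grip_force: 67.2
```

```bash
python3 -m handwheel '{"dp":[[0,0,0.0005],[0,0,0.001],[0,0,0.0015],[0,0,0.002],[0,0,0.002]],"twist":[[0,0,0],[0,0,0],[0,0,0],[0,0,0],[0,0,0]],"gripper":[0.05,0.05,0.05,0.05,0.05]}'
```

```text
time: 18.3
position: [0.525, 0.3419, 0.0187]
eef_rot: [180.0, 0.0, 77.0]
contact_force: [-1.0, -0.9, -3.4]
grip_width: 0.644
grip_force: 67.7
```

Touching: the load is coming off. A hair lower, then release slowly.

```bash
python3 -m handwheel '{"dp":[[0,0,0.0005],[0,0,0.001],[0,0,0.001]],"twist":[[0,0,0],[0,0,0],[0,0,0]],"gripper":[0.05,0.05,0.05]}'
python3 -m handwheel '{"dp":[[0,0,0.0],[0,0,0],[0,0,0],[0,0,0],[0,0,0],[0,0,0]],"twist":[[0,0,0],[0,0,0],[0,0,0],[0,0,0],[0,0,0],[0,0,0]],"gripper":[0.055,0.058,0.061,0.065,0.07,0.07]}' 20
```

```text
time: 18.6
position: [0.525, 0.3419, 0.0187]
eef_rot: [180.0, -0.0, 77.0]
contact_force: [-3.2, -1.8, 4.6]
grip_width: 0.637
grip_force: 68.8
time: 19.2
position: [0.5252, 0.342, 0.0173]
eef_rot: [180.0, -0.0, 77.0]
contact_force: [1.0, 1.2, -0.0]
grip_width: 0.822
grip_force: 0.0
```

```bash
python3 -m handwheel '{"dp":[[0,0,-0.01],[0,0,-0.03],[0,0,-0.06],[0,0,-0.1],[0,0,-0.14],[0,0,-0.16],[0,0,-0.16]],"twist":[[0,0,0],[0,0,0],[0,0,0],[0,0,0],[0,0,0],[0,0,0],[0,0,0]],"gripper":[0.072,0.072,0.072,0.072,0.072,0.072,0.072]}'
python3 - <<'E'
from h import *
C=np.vstack([C,[.525,.342]]); import h; h.C=C
pins()
im=robot.capture('scene'); m=cv2.inRange(cv2.cvtColor(im,cv2.COLOR_RGB2HSV),(7,150,60),(22,255,255))[160:290,245:460]
n,_,st,ce=cv2.connectedComponentsWithStats(m)
for i in range(1,n):
    if 8<st[i,4]<60: print(st[i], at('scene',ce[i]+(245,160),.073), at('scene',ce[i]+(245,160),.071))
E
```

```text
time: 19.9
position: [0.5275, 0.3431, 0.1822]
eef_rot: [179.6, -0.3, 77.0]
contact_force: [0.0, 0.5, 0.4]
grip_width: 0.844
grip_force: 0.0
hub 4 px [338. 195.] n 92 r 0.0202 world ang 6.5
[0.5275 0.3431 0.1822] [0.05 0.51 0.41]
[33 35  3  7 14] [ 0.55859851 -0.12924942  0.073     ] [ 0.55695584 -0.13034613  0.071     ]
[86 65  3  6 18] [0.60141115 0.06511369 0.073     ] [0.59986378 0.06444961 0.071     ]
[186  82   4   7  15] [0.54682291 0.34399213 0.073     ] [0.54515403 0.3439488  0.071     ]
[114 124  17   6  32] [0.74747442 0.22848147 0.073     ] [0.74625216 0.22818102 0.071     ]
```

The hub stands in the tray with its pin where an upright hub's would be, and both sound rotors are in place.

```bash
python3 -c "
from workcell import robot
print(robot.hand_in())"
```

```text
the job is handed in; nothing more can be done
None
```

The middle hub was the gritty one, with about 3.6 N of drag at the pin; it now stands released in the largest red tray, both sound rotors are past 1.8 rad with their hubs still in the rack, and the job is handed in (no verdict came back).

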